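Feed the tube for the next cut: crop end down the scrap chute, tube to the stop, cam tight

TASK

Get the square tube ready for its next cut: feed it along the jig's bed so that it shoves the short cropped end off the ledge, down the chute into the scrap tray, and on until it butts firmly against the end stop's screw, gently enough that the stop does not slip. Then swing the cam lever until the tube is clamped tight against the fence, still up to the stop. Keep the gripper off the sharp cropped end, and leave the caliper and pliers where they lie.

Things in the scene. Friction and masses are not known exactly. Their poses are not given: they have to be found in the camera images.
- cutoff_jig: Fixed cut-off jig. Origin on the bench below the ledge (chute end of the bed), under the centre line of a tube that lies against the fence. y runs along the bed, away from the chute (stock side); x across it to the fence (far side); z up. Flat bed 100 mm above the bench, y = 0 (ledge) to 300 mm. Fence face at x = +12.5 mm, 20 mm high above the bed for y = 0 to 140, 8 mm high behind that.
- front_lip (a point): Middle of the top of the low front lip along the bed, 6 mm above the bed. Its inner face is 28 mm from the fence, so the 25 mm tube has 3 mm of side play; the tube stands 19 mm above the lip.
- tray (a point): Centre of the scrap tray's floor, 3 mm above the bench, 145 mm beyond the ledge. The open sheet-metal tray is 108 mm wide (jig x), 140 mm long (jig y), walls 34 mm high. The chute, 64 mm wide, falls into it at 44 degrees from under the ledge.
- stop_block: End stop: dark block, 68 x 18 (along y) x 30 mm, clamped by friction on a rail beyond the ledge; slips at about 24 N. Origin on the tube's line, mid-thickness; axes as the jig's. A hexagon-headed screw, 15 mm across, sticks out towards the tube, which must butt on it. The screw's setting is not reported and varies: its face lies 17 to 57 mm on the +y side of the origin and must be felt for.
- tube_center (a point): Centre of the square steel tube (the stock), 25 x 25 x 270 mm, 0.3 to 0.55 kg, lying loose on the bed, long axis = its y, front end towards the ledge. The centre is 135 mm from each end. Its rear end stands near or beyond the stock end of the bed. Sliding it takes 1 to 5 N.
- crop_center (a point): Centre of the cropped end: a short square steel tube, 25 x 25 x 36 mm, 0.06 kg, lying loose on the bed between the tube's front end and the ledge.
- cam_lever: Eccentric steel cam (radius 16 mm) with its lever, in front of the bed at jig x = -33, y = +60 mm. Origin on its vertical pivot, 104 mm above the bench. Turned clockwise (seen from above) it clamps: at first about 2 N at the grip point; it bites once the lever points about 60 degrees clockwise of jig -x, then stiffens quickly. It stays where it is left and drags the tube towards the stop.
- lever_grip (a point): Point on the lever, a round bar 10 mm thick, 60 mm from the pivot and 123 mm above the bench; pivot to this point is the lever's direction, roughly jig -x at the start (open). A black ball 22 mm across sits at 80 mm. The room beside the bar is free down to the jig's low base.
- caliper: Vernier caliper, 68 x 215 x 8 mm, loose on the bench in front of the jig, to the left. Origin under its middle.
- pliers: Pliers, 53 x 174 x 12 mm, loose on the bench in front of the jig, to the right. Origin under their middle.
Mind the look-alikes: they are no part of the job. Of the things shaped like the part that bears crop_center, the dark steel one is meant.

How it is judged (in metres and radians):
On the way, in this order (a step that is already met when the one before it is completed fails the run):
1. the cropped end has gone off the ledge and down the chute into the scrap tray (y of crop_center in the frame of cutoff_jig below -0.07 m and height (world z) of crop_center below 0.05 m), for 0.1 s.
2. the tube is pressed up to the end stop with more than 2 N (contact force between tube and stop_block above 2 N), for 0.15 s.
At the end, for the whole second after the job is handed in: The cropped end lies in the scrap tray; the tube lies within 1.5 mm of the stop screw and of the fence and parallel with it, clamped by the cam with more than 5 N; all at rest (all of step 1 and y of crop_center in the frame of cutoff_jig above -0.215 m and x of crop_center in the frame of cutoff_jig between -0.052 and 0.052 m and contact force between cam_lever and tube above 5 N and y of stop_screw_c0 in the frame of tube_center above -0.1395 m and x of tube_center in the frame of cutoff_jig above -0.0015 m and angle between the y axis of tube_center and the y axis of cutoff_jig, either way round below 0.015 rad and linear speed of tube below 0.01 m/s); the robot touches nothing.
It fails at once if the end stop has slipped more than 1.5 mm along its rail (distance of stop_block from where it was at the start of the episode above 0.0015 m).
It fails at once if the gripper touches the cropped end (contact force between any of the fingers, the arm and crop above 0.5 N).
It fails at once if the caliper or the pliers are moved by more than 20 mm (distance of any of caliper, pliers from where it was at the start of the episode above 0.02 m).
It also fails if it takes over 54 s, if anything falls off the work surface, if the arm or the gripper's body presses on something with over 40 N, if the wrist force passes 120 N, or if a joint passes its speed limit or range.

ROBOT

A 7-joint arm with a two-finger parallel gripper is mounted at the origin on a cart in front of the work surface, level with it; the furniture and walls round the work are solid. World frame = base frame: x ahead of the robot, y to its left, z up, the work surface at z = 0. Lengths are in mm, angles in rad, forces in N, time in s.
With the tool pointing down it reaches from about 400 to 925 mm from the base axis. Payload 5.6 kg.
Tool frame: the origin (TCP) lies between the finger pads; the fingertips stand 17 mm ahead of it and the grasp point (between the pads) lies 2 mm behind it (bot.finger_overhang is the distance from the TCP to the fingertips, in mm); z points along the fingers, y is the direction in which the jaws open and shut (so a half turn about z gives the same grasp; the last joint's range is limited). The gripper opens to 85 mm and grips with 20 to 120 N. Pads are 22 mm wide; open, the fingers measure 114 mm over their backs; the gripper's body (76 mm by 85 mm) begins 54 mm behind the grasp point. The pads swing forward as they close: fully open they stand 13 mm farther back than shut.
Start: joints at [-1.387, 0.468, -0.012, 1.603, 0.006, 1.071, -0.056], TCP at [146.2, 633.351, 248.29] pointing down, gripper open.
Joint ranges: [-2.53, 2.53], [-0.31, 2.02], [-1.57, 1.55], [0.28, 2.44], [-1.29, 4.43], [0.15, 1.84], [-2.92, 2.92]. Speed limits (rad/s): [2.57, 2.57, 3.14, 3.14, 3.14, 3.14, 3.14].

INTERFACE

Orientations are given as a unit quaternion [x, y, z, w].
In Python, from cell import bot gives the robot as it stands.
- The arm moves only by the tool servo_tool, never from a script. Its argument "deltas" is a list of rows, each an object of numbers: "x", "y", "z": the shift along the world's x, y, z in mm; "yaw": the turn about the world's z in degrees. A call has 1 to 20 rows; each row is the pose to reach, as a shift and turn from the pose commanded when the call began; what a row does not reach only later rows make up. A row lasts 1/12 s, in which the tool goes at most 41.7 mm and 7.16 degrees, less where a joint would pass 70% of its speed; a pose out of reach is approached as far as the arm can. A call with a gripper value outside its range is refused whole. "gripper" is the closure in counts, from 0 (fully open) to 255 (shut), set as the call begins (left out, the last holds). The fingers move at their own pace and stop on an object; "squeeze" is the grip in N (left out, the last holds). Time passes only in rows, so rows that repeat a pose let the fingers close. It gives the time, the measured TCP pose, the force and the opening at its end, in the units of the state.
- bot.state(): the state, without advancing time (a new reading comes with each control period).
- bot.get_image(name): name is "scene" or "top" or "wrist"; returns a dict with "color" (400x640x3 uint8, red, green, blue), "range_z" (400x640 float32, mm along the optical axis (not along the pixel's ray), 0 where there is no reading), "K" (3x3 intrinsics, pixels), "rvec" (rotation vector, rad) and "tvec" (3), from world to camera coordinates, as OpenCV has them. Camera axes: x right, y down, z forward; pixel columns grow to the right and rows downward; lengths in mm; the calibration is good to about 2 mm. A picture is of the moment at which its call begins.
- bot.hand_in(): hands the job in, once; it reports no verdict.
Trained networks look in a picture, given as the dict that the camera call returned (one of the last four; its "shot" number tells which), for a name from the list of things; names that differ only in an ending like _2 or _b are one class to them, and where a whole thing is asked for, a point or a joint stands for the part that bears it (a point fixed in the world has none). Each returns a list of dicts, best first, with "p" (0 to 1); they miss things now and then, are a little off and sometimes report something else, mostly with a low value. They report only what shows in the picture. A call takes as long as a camera call. They do not tell look-alikes from the thing itself.
- bot.recognise(thing, picture): "location" ([x, y, z] in mm, in world coordinates, good to about 4 mm: the middle of the surface that is visible of it).
- bot.cut_out(thing, picture): "pixels" (400x640 bool, what is visible of it).
- bot.place_of(thing, picture): "location" ([x, y, z] in mm, in world coordinates, good to about 4 mm: a listed point, or the origin of a listed thing).
The state is a dict: "clock": time; "qpos": joint angles; "qd": joint speeds; "tau": joint torques, N m; "ee_pos": TCP position; "tool_rot": TCP orientation; "ft_force": force on the tool from outside, world axes, zero at the start; "moment": the same for the moment, N m; "opening": opening from 0.0 (shut) to 1.0 (fully open).
Only numpy, scipy, OpenCV 4.12 (cv2) and the standard library are available. Lean on these libraries where they do the work, as an engineer would, in place of code of your own. Each camera call takes 0.05 s, during which the arm holds its last target.

## Working session

There is one attempt and no reset: what is moved stays moved. The work goes in short steps, Python scripts to look and compute and a tool call to move; the robot and the scene stay as the last step left them, time stands still between calls to the robot, and variables do not carry over. Pictures are saved under pics/ and viewed, and the job is handed in when it is done.

Besides the shell and the picture viewer there is one more tool, called by a JSON object that holds its "fn" and its "kwargs". servo_tool: Moves the arm, as the interface text tells. Its arguments: {"type":"object","properties":{"deltas":{"type":"array","items":{"type":"object","properties":{"x":{"type":"number"},"y":{"type":"number"},"z":{"type":"number"},"yaw":{"type":"number"}}}},"gripper":{"type":"number"},"squeeze":{"type":"number"}},"required":["deltas"]}

```bash
ls; mkdir -p pics; cat > h.py <<'E'
from cell import bot
import numpy as np, cv2
def save(im,name,box=None,s=1):
    c=im["color"][:,:,::-1]
    if box: c=c[box[1]:box[3],box[0]:box[2]]
    if s!=1: c=cv2.resize(c,None,fx=s,fy=s,interpolation=cv2.INTER_CUBIC)
    cv2.imwrite("pics/"+name+".png",c)
def w(im,u,v,z=None):
    R,_=cv2.Rodrigues(np.array(im["rvec"],float)); t=np.array(im["tvec"],float).ravel()
    ray=np.linalg.inv(im["K"])@np.array([u,v,1.0])
    if z is None:
        d=im["range_z"][int(v),int(u)]
    else:
        C=-R.T@t; dw=R.T@ray; d=(z-C[2])/dw[2]
    return R.T@(ray*d-t)
def cloud(im,m):
    R,_=cv2.Rodrigues(np.array(im["rvec"],float)); t=np.array(im["tvec"],float).ravel()
    v,u=np.nonzero(m&(im["range_z"]>0)); d=im["range_z"][v,u]
    p=np.linalg.inv(im["K"])@np.array([u*d,v*d,d])
    return (R.T@(p-t[:,None])).T
def px(im,p):
    q,_=cv2.projectPoints(np.array(p,float).reshape(-1,3),np.array(im["rvec"],float),np.array(im["tvec"],float),np.array(im["K"],float),None)
    return q.reshape(-1,2)
E
python3 - <<'E'
from h import *
a=bot.get_image("scene");b=bot.get_image("top")
save(a,"s0");save(b,"t0")
for n,im in(("scene",a),("top",b)):
  for t in ["cutoff_jig","front_lip","tray","stop_block","tube_center","crop_center","cam_lever","lever_grip","caliper","pliers"]:
    print(n,t,[(np.round(r["location"]).tolist(),round(r["p"],2),px(im,r["location"]).round().tolist()) for r in bot.place_of(t,im)][:4])
print(bot.state()["clock"])
E
```

```text
pics
scene cutoff_jig [([556.0, -120.0, 1.0], 0.65, [[381.0, 237.0]])]
scene front_lip [([550.0, 81.0, 103.0], 0.9, [[301.0, 177.0]])]
scene tray [([549.0, -263.0, 2.0], 0.78, [[444.0, 256.0]])]
scene stop_block []
scene tube_center [([561.0, 84.0, 116.0], 0.7, [[303.0, 169.0]])]
scene crop_center [([573.0, 288.0, 15.0], 0.6, [[243.0, 191.0]]), ([667.0, -165.0, 13.0], 0.54, [[421.0, 217.0]]), ([552.0, -93.0, 110.0], 0.49, [[370.0, 189.0]])]
scene cam_lever [([524.0, -54.0, 103.0], 0.81, [[347.0, 192.0]])]
scene lever_grip [([465.0, -52.0, 123.0], 0.56, [[331.0, 193.0]])]
scene caliper [([375.0, 196.0, 0.0], 0.66, [[214.0, 236.0]]), ([550.0, -265.0, 2.0], 0.55, [[445.0, 256.0]])]
scene pliers [([371.0, -162.0, 1.0], 0.73, [[355.0, 285.0]])]
top cutoff_jig [([543.0, 82.0, 103.0], 0.74, [[293.0, 195.0]]), ([552.0, -117.0, -2.0], 0.6, [[373.0, 201.0]])]
top front_lip [([544.0, 80.0, 105.0], 0.74, [[294.0, 194.0]])]
top tray [([549.0, -263.0, 5.0], 0.71, [[430.0, 203.0]])]
top stop_block [([548.0, -234.0, 110.0], 0.77, [[430.0, 195.0]])]
top tube_center [([563.0, 82.0, 115.0], 0.9, [[293.0, 185.0]])]
top crop_center [([551.0, -92.0, 110.0], 0.72, [[368.0, 192.0]]), ([680.0, -69.0, 10.0], 0.66, [[355.0, 153.0]]), ([570.0, 286.0, 10.0], 0.65, [[218.0, 190.0]]), ([666.0, -166.0, 15.0], 0.56, [[393.0, 158.0]])]
top cam_lever [([520.0, -54.0, 102.0], 0.81, [[351.0, 206.0]]), ([373.0, 189.0, -2.0], 0.39, [[251.0, 268.0]]), ([556.0, -117.0, -3.0], 0.26, [[373.0, 200.0]])]
top lever_grip [([471.0, -49.0, 126.0], 0.69, [[349.0, 226.0]])]
top caliper [([377.0, 188.0, -1.0], 0.96, [[252.0, 267.0]])]
top pliers [([370.0, -162.0, 5.0], 0.87, [[392.0, 273.0]])]
1.1
```

View pictures.

View pics/s0.png

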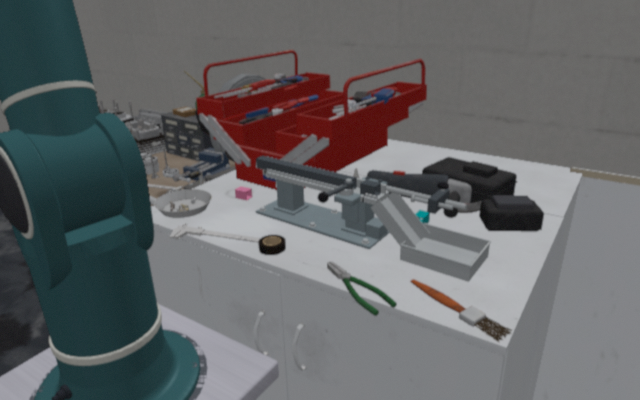

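View pics/t0.png

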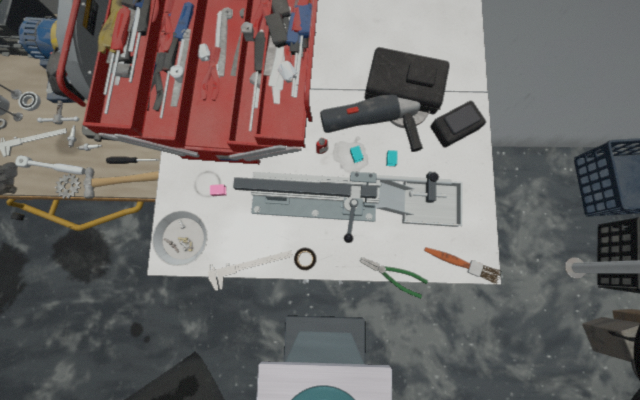

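```bash
python3 - <<'E'
from h import *
b=bot.get_image("top")
save(b,"t1",(225,145,475,255),3.2)
# fit tube top: points z 118..132 near
m=np.ones((400,640),bool);P=cloud(b,m)
s=(P[:,2]>120)&(P[:,2]<131)&(P[:,0]>535)&(P[:,0]<590)&(P[:,1]>-140)&(P[:,1]<300)
Q=P[s]
for y in range(-140,260,20):
  q=Q[(Q[:,1]>=y)&(Q[:,1]<y+20)]
  if len(q): print(y,len(q),q[:,0].min().round(),q[:,0].max().round(),np.median(q[:,2]).round(1))
# tall things around rear
for y in range(140,320,20):
  q=P[(P[:,1]>y)&(P[:,1]<y+20)&(P[:,0]>500)&(P[:,0]<800)&(P[:,2]>30)]
  h=[(x,int(q[(q[:,0]>=x)&(q[:,0]<x+20)][:,2].max())) for x in range(500,800,20) if ((q[:,0]>=x)&(q[:,0]<x+20)).any()]
  print(y,h)
E
```

```text
-120 57 540.0 571.0 124.0
-100 108 540.0 573.0 124.3
-80 34 542.0 589.0 123.6
-60 61 542.0 574.0 124.3
-40 102 542.0 574.0 124.7
-20 108 543.0 576.0 124.0
0 102 544.0 573.0 124.3
20 97 546.0 570.0 124.6
40 92 545.0 572.0 124.0
60 98 547.0 572.0 124.3
80 100 548.0 573.0 124.0
100 94 549.0 573.0 124.4
120 98 549.0 575.0 124.4
140 94 550.0 574.0 124.6
160 98 551.0 576.0 124.9
180 93 552.0 576.0 124.5
200 91 552.0 578.0 124.3
140 [(540, 127), (560, 128), (580, 110), (620, 207), (640, 222), (660, 220), (680, 221), (700, 221), (720, 221), (740, 221), (760, 220), (780, 220)]
160 [(540, 126), (560, 126), (580, 109), (620, 139), (640, 168), (660, 110), (700, 149), (720, 152), (740, 150), (760, 152), (780, 151)]
180 [(540, 126), (560, 127), (620, 119), (640, 168), (660, 112), (680, 150), (700, 151), (720, 150), (740, 150), (760, 149), (780, 128)]
200 [(540, 127), (560, 127), (620, 105), (640, 169), (660, 111), (680, 111), (700, 113), (720, 113), (740, 167), (760, 166), (780, 167)]
220 [(620, 88), (640, 169), (660, 167), (680, 167), (700, 166), (720, 166), (740, 165), (760, 165), (780, 165)]
240 [(640, 108)]
260 [(640, 108)]
280 [(640, 107), (780, 77)]
300 [(640, 109), (780, 78)]
```

View pics/t1.png

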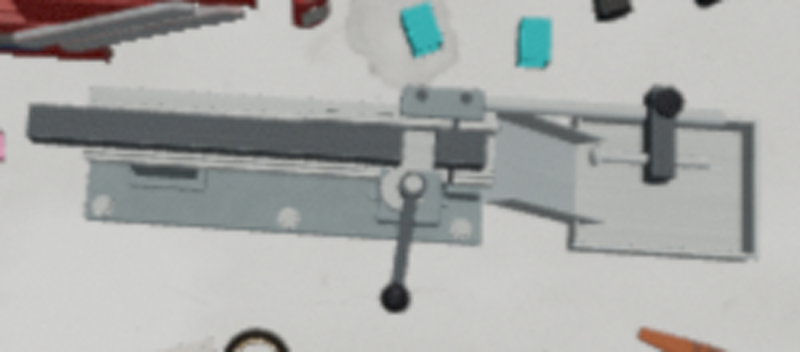

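```bash
python3 - <<'E'
from h import *
from scipy.spatial.transform import Rotation as Rn
b=bot.get_image("top"); s=bot.state()
print(s["clock"],s["ee_pos"],Rn.from_quat(s["tool_rot"]).as_matrix().round(3).tolist(),s["ft_force"],s["opening"])
def q(x,y,z): print((x,y),w(b,225+x/3.2,145+y/3.2,z).round(1))
print("base edge");q(85,218,8);q(480,243,8)
print("tube rear corners");q(30,104,125);q(28,140,125)
print("tube front corners (z125)");q(403,127,125);q(402,165,125)
print("crop");q(436,128,125);q(484,130,125);q(434,166,125);q(484,170,125)
print("screw face, block");q(590,157,114);q(644,160,115);q(674,182,115);q(645,180,115)
print("fence high block");q(485,98,120)
print("lever pivot/ball");q(412,184,130);q(395,297,123)
print("tray corners");q(570,248,37);q(755,257,37);q(755,122,37)
P=cloud(b,np.ones((400,640),bool))
for y in range(-140,330,20):
  k=P[(P[:,1]>y)&(P[:,1]<y+20)&(P[:,0]>590)&(P[:,0]<660)&(P[:,2]>30)]
  print(y, k[:,2].max().round() if len(k) else 0, k[:,0].min().round() if len(k) else 0)
save(b,"t2",(320,150,480,240),5)
E
```

```text
1.2 [146.19779878 633.33307654 248.25834302] [[-0.974, 0.225, 0.0], [0.225, 0.974, -0.0], [-0.0, -0.0, -1.0]] [ 0.31591082  0.49378975 -0.14750347] 0.9992856794560775
base edge
(85, 218) [512.1 195.6   8. ]
(480, 243) [ 499.3 -120.9    8. ]
tube rear corners
(30, 104) [576.  216.2 125. ]
(28, 140) [549.5 215.8 125. ]
tube front corners (z125)
(403, 127) [564.9 -51.  125. ]
(402, 165) [537.3 -50.6 125. ]
crop
(436, 128) [564.7 -74.5 125. ]
(484, 130) [ 564.  -108.5  125. ]
(434, 166) [537.1 -73.1 125. ]
(484, 170) [ 535.  -108.4  125. ]
screw face, block
(590, 157) [ 548.5 -185.6  114. ]
(644, 160) [ 546.9 -223.8  115. ]
(674, 182) [ 531.4 -244.6  115. ]
(645, 180) [ 532.4 -224.1  115. ]
fence high block
(485, 98) [ 588.8 -110.   120. ]
lever pivot/ball
(412, 184) [522.9 -57.3 130. ]
(395, 297) [444.2 -46.7 123. ]
tray corners
(570, 248) [ 493.  -186.2   37. ]
(755, 257) [ 489.4 -327.7   37. ]
(755, 122) [ 596.  -332.8   37. ]
-140 111.0 591.0
-120 119.0 590.0
-100 121.0 590.0
-80 119.0 590.0
-60 117.0 590.0
-40 0 0
-20 100.0 591.0
0 101.0 590.0
20 101.0 590.0
40 222.0 590.0
60 223.0 592.0
80 224.0 591.0
100 223.0 590.0
120 224.0 590.0
140 222.0 590.0
160 169.0 590.0
180 169.0 637.0
200 169.0 638.0
220 170.0 639.0
240 109.0 640.0
260 110.0 646.0
280 109.0 646.0
300 108.0 648.0
320 110.0 645.0
```

View pics/t2.png

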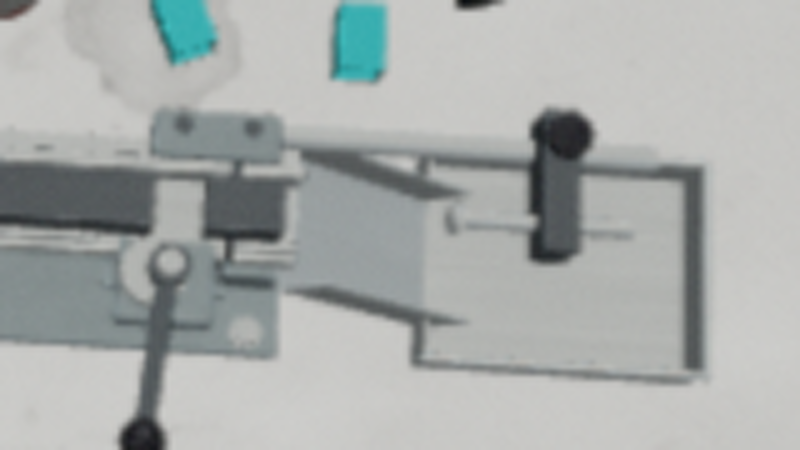

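```bash
python3 - <<'E'
from h import *
b=bot.get_image("top"); a=bot.get_image("scene")
for n,im in(("t",b),("s",a)):
  P=cloud(im,np.ones((400,640),bool))
  for y in range(20,330,20):
    k=P[(P[:,1]>y)&(P[:,1]<y+20)&(P[:,0]>480)&(P[:,0]<760)]
    print(n,y, [(h,k[k[:,2]>h][:,0].min().round() if (k[:,2]>h).any() else None) for h in (130,160,180,200,240,280)])
for p in px(b,[[560,240,115],[560,95,115],[630,95,222]]): print(p)
save(b,"t3",(180,0,380,250),2.4)
E
```

```text
t 20 [(130, np.float64(677.0)), (160, np.float64(677.0)), (180, np.float64(677.0)), (200, np.float64(677.0)), (240, np.float64(679.0)), (280, np.float64(682.0))]
t 40 [(130, np.float64(636.0)), (160, np.float64(636.0)), (180, np.float64(636.0)), (200, np.float64(636.0)), (240, np.float64(676.0)), (280, np.float64(679.0))]
t 60 [(130, np.float64(632.0)), (160, np.float64(632.0)), (180, np.float64(635.0)), (200, np.float64(636.0)), (240, None), (280, None)]
t 80 [(130, np.float64(632.0)), (160, np.float64(632.0)), (180, np.float64(636.0)), (200, np.float64(636.0)), (240, None), (280, None)]
t 100 [(130, np.float64(633.0)), (160, np.float64(634.0)), (180, np.float64(637.0)), (200, np.float64(637.0)), (240, None), (280, None)]
t 120 [(130, np.float64(634.0)), (160, np.float64(634.0)), (180, np.float64(638.0)), (200, np.float64(639.0)), (240, None), (280, None)]
t 140 [(130, np.float64(635.0)), (160, np.float64(639.0)), (180, np.float64(640.0)), (200, np.float64(640.0)), (240, None), (280, None)]
t 160 [(130, np.float64(636.0)), (160, np.float64(641.0)), (180, None), (200, None), (240, No
[... 2087 characters left out ...]
), (180, None), (200, None), (240, None), (280, None)]
s 220 [(130, np.float64(643.0)), (160, np.float64(643.0)), (180, None), (200, None), (240, None), (280, None)]
s 240 [(130, None), (160, None), (180, None), (200, None), (240, None), (280, None)]
s 260 [(130, None), (160, None), (180, None), (200, None), (240, None), (280, None)]
s 280 [(130, None), (160, None), (180, None), (200, None), (240, None), (280, None)]
s 300 [(130, None), (160, None), (180, None), (200, None), (240, None), (280, None)]
s 320 [(130, np.float64(696.0)), (160, np.float64(732.0)), (180, None), (200, None), (240, None), (280, None)]
[224.70634487 185.0633625 ]
[287.25933773 186.41360853]
[283.50523785 141.56862425]
```

View pics/t3.png

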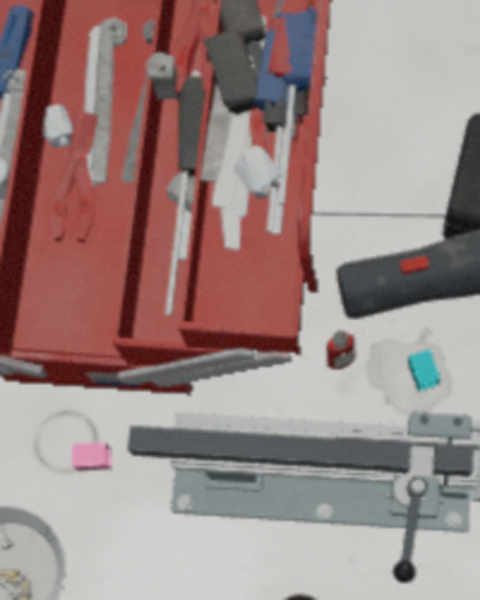

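{"fn": "servo_tool", "kwargs": {"deltas": [{"x": 20,"y": -18,"yaw": 1},{"x": 45,"y": -41,"yaw": 2},{"x": 72,"y": -66,"yaw": 3},{"x": 100,"y": -92,"yaw": 4},{"x": 128,"y": -118,"yaw": 5},{"x": 156,"y": -144,"yaw": 6},{"x": 184,"y": -170,"yaw": 7},{"x": 212,"y": -196,"yaw": 8},{"x": 240,"y": -222,"yaw": 9},{"x": 268,"y": -248,"yaw": 10},{"x": 296,"y": -274,"yaw": 10.7},{"x": 324,"y": -300,"yaw": 10.7},{"x": 352,"y": -326,"yaw": 10.7},{"x": 380,"y": -352,"yaw": 10.7},{"x": 404,"y": -373,"yaw": 10.7},{"x": 414,"y": -383,"yaw": 10.7},{"x": 418,"y": -386,"yaw": 10.7},{"x": 418,"y": -386,"yaw": 10.7}], "gripper": 255, "squeeze": 20}}

```text
schema error: expected keys x, y, z, yaw
```

{"fn": "servo_tool", "kwargs": {"deltas": [{"x": 20,"y": -18,"z": 0,"yaw": 1},{"x": 45,"y": -41,"z": 0,"yaw": 2},{"x": 72,"y": -66,"z": 0,"yaw": 3},{"x": 100,"y": -92,"z": 0,"yaw": 4},{"x": 128,"y": -118,"z": 0,"yaw": 5},{"x": 156,"y": -144,"z": 0,"yaw": 6},{"x": 184,"y": -170,"z": 0,"yaw": 7},{"x": 212,"y": -196,"z": 0,"yaw": 8},{"x": 240,"y": -222,"z": 0,"yaw": 9},{"x": 268,"y": -248,"z": 0,"yaw": 10},{"x": 296,"y": -274,"z": 0,"yaw": 10.7},{"x": 324,"y": -300,"z": 0,"yaw": 10.7},{"x": 352,"y": -326,"z": 0,"yaw": 10.7},{"x": 380,"y": -352,"z": 0,"yaw": 10.7},{"x": 404,"y": -373,"z": 0,"yaw": 10.7},{"x": 414,"y": -383,"z": 0,"yaw": 10.7},{"x": 418,"y": -386,"z": 0,"yaw": 10.7},{"x": 418,"y": -386,"z": 0,"yaw": 10.7}], "gripper": 255, "squeeze": 20}}

```text
clock: 2.8
ee_pos: [564.5, 246.9, 248.1]
tool_rot: [0.021, 1.0, 0.0, -0.0]
ft_force: [0.0, 0.3, 0.3]
opening: 0.003
```

{"fn": "servo_tool", "kwargs": {"deltas": [{"x": 0,"y": 0,"z": -20,"yaw": 0},{"x": 0,"y": 0,"z": -50,"yaw": 0},{"x": 0,"y": 0,"z": -80,"yaw": 0},{"x": 0,"y": 0,"z": -105,"yaw": 0},{"x": 0,"y": 0,"z": -116,"yaw": 0},{"x": 0,"y": 0,"z": -120,"yaw": 0},{"x": 0,"y": 0,"z": -120,"yaw": 0}]}}

```text
clock: 3.38
ee_pos: [563.2, 248.8, 128.0]
tool_rot: [0.019, 1.0, 0.0, -0.001]
ft_force: [-0.2, -0.0, 0.6]
opening: -0.003
```

```bash
python3 - <<'E'
from h import *
b=bot.get_image("wrist"); a=bot.get_image("scene")
save(b,"w4"); save(a,"s4",(150,80,490,290),2.3)
print(bot.state()["ft_force"])
E
```

```text
[ 0.08973378 -0.7444305   0.01355307]
```

View pics/w4.png

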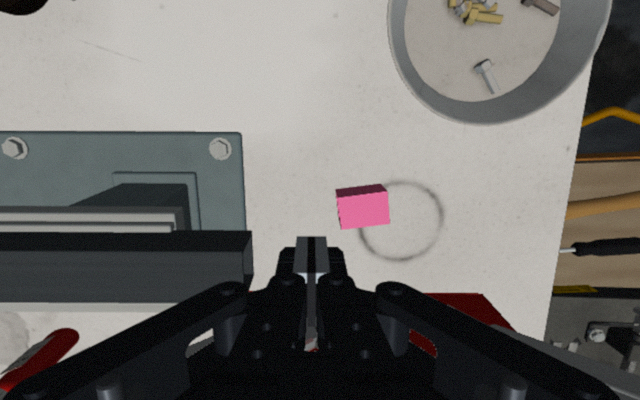

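View pics/s4.png

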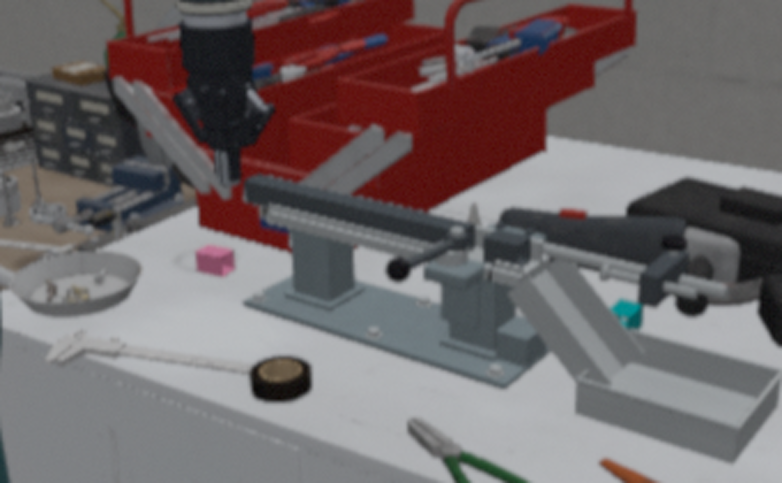

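{"fn": "servo_tool", "kwargs": {"deltas": [{"x": -0.2,"y": -5,"z": 0,"yaw": 0},{"x": -0.4,"y": -10,"z": 0,"yaw": 0},{"x": -0.5,"y": -13,"z": 0,"yaw": 0},{"x": -0.6,"y": -15,"z": 0,"yaw": 0},{"x": -0.7,"y": -17,"z": 0,"yaw": 0},{"x": -0.8,"y": -20,"z": 0,"yaw": 0},{"x": -1.0,"y": -24,"z": 0,"yaw": 0},{"x": -1.2,"y": -29,"z": 0,"yaw": 0},{"x": -1.4,"y": -34,"z": 0,"yaw": 0},{"x": -1.6,"y": -40,"z": 0,"yaw": 0},{"x": -1.8,"y": -46,"z": 0,"yaw": 0},{"x": -2.1,"y": -52,"z": 0,"yaw": 0}]}}

```text
clock: 4.48
ee_pos: [562.1, 194.7, 128.4]
tool_rot: [0.02, 1.0, 0.0, 0.0]
ft_force: [-1.0, 4.1, 1.9]
opening: -0.002
```

```bash
python3 - <<'E'
from h import *
b=bot.get_image("top"); a=bot.get_image("scene")
save(b,"t5",(225,145,475,255),3.2); save(a,"s5",(150,80,490,290),2.3)
print(bot.state()["ft_force"])
E
```

```text
[ 0.03073789  0.31751887 -0.94321749]
```

View pics/t5.png

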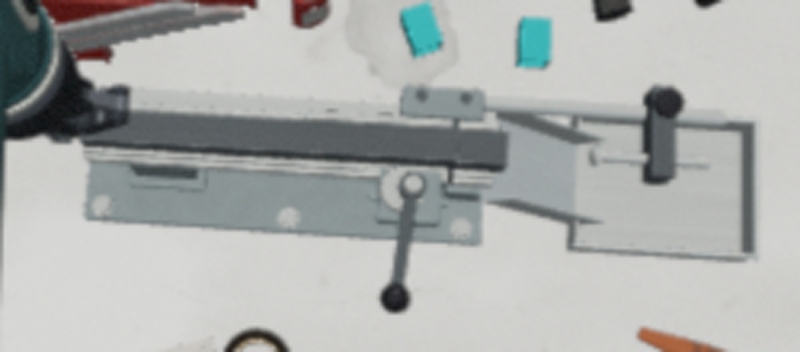

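View pics/s5.png

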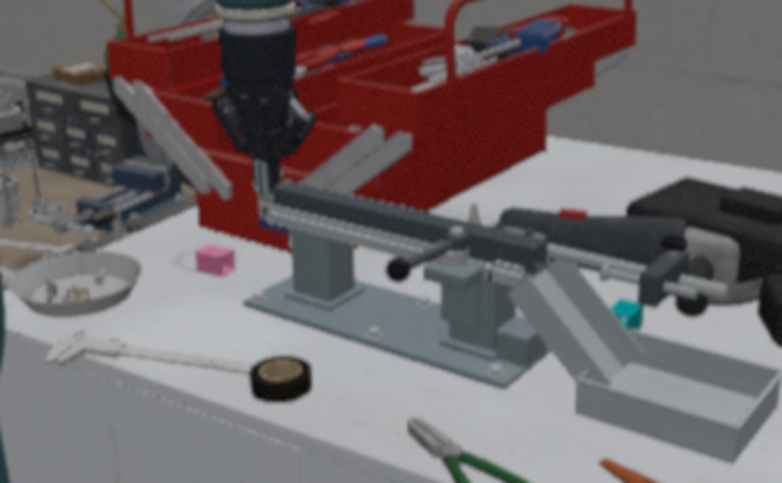

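{"fn": "servo_tool", "kwargs": {"deltas": [{"x": -0.1,"y": -3,"z": 0,"yaw": 0},{"x": -0.3,"y": -7,"z": 0,"yaw": 0},{"x": -0.5,"y": -12,"z": 0,"yaw": 0},{"x": -0.7,"y": -17,"z": 0,"yaw": 0},{"x": -0.9,"y": -22,"z": 0,"yaw": 0},{"x": -1.1,"y": -27,"z": 0,"yaw": 0},{"x": -1.3,"y": -32,"z": 0,"yaw": 0},{"x": -1.5,"y": -37,"z": 0,"yaw": 0},{"x": -1.7,"y": -42,"z": 0,"yaw": 0},{"x": -1.9,"y": -47,"z": 0,"yaw": 0},{"x": -2.0,"y": -50,"z": 0,"yaw": 0},{"x": -2.0,"y": -50,"z": 0,"yaw": 0}]}}

```text
clock: 5.58
ee_pos: [560.1, 144.0, 128.3]
tool_rot: [0.021, 1.0, -0.0, -0.0]
ft_force: [0.0, 0.2, 0.6]
opening: -0.004
```

```bash
python3 - <<'E'
from h import *
b=bot.get_image("top"); a=bot.get_image("scene")
save(b,"t6",(225,145,475,255),3.2); save(a,"s6",(150,80,490,290),2.3)
print(bot.state()["ft_force"])
print([(np.round(r["location"]).tolist(),round(r["p"],2)) for r in bot.place_of("crop_center",a)])
E
```

```text
[0.93809268 0.69482998 0.53100966]
[([551.0, -222.0, 17.0], 0.8), ([555.0, -116.0, 1.0], 0.58), ([666.0, -161.0, 12.0], 0.51), ([571.0, 286.0, 13.0], 0.51)]
```

View pics/t6.png

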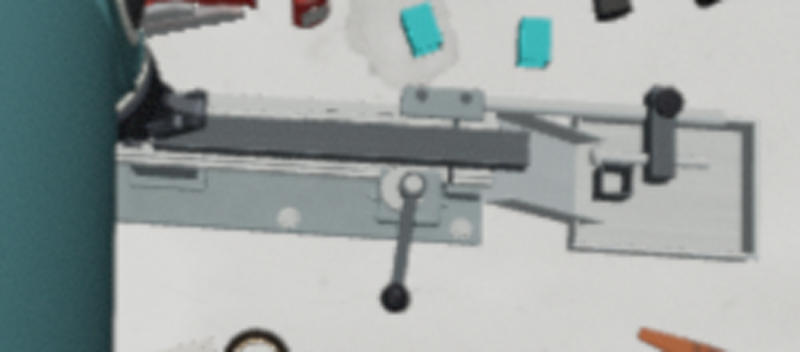

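View pics/s6.png

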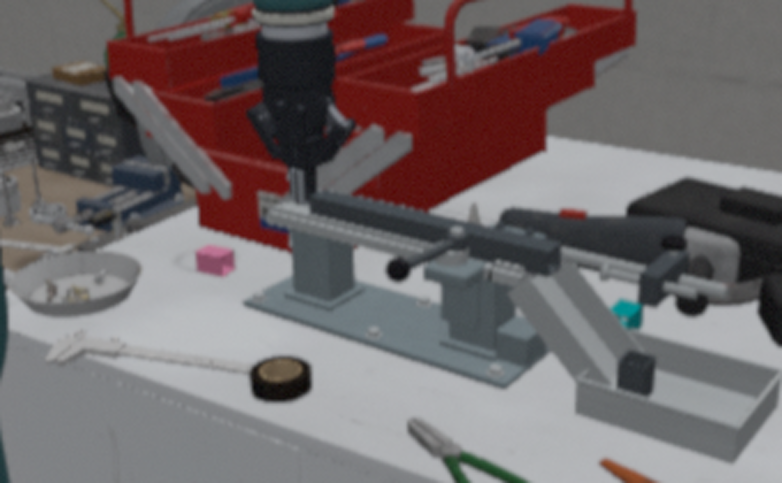

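{"fn": "servo_tool", "kwargs": {"deltas": [{"x": -0.1,"y": -3,"z": 0,"yaw": 0},{"x": -0.3,"y": -7,"z": 0,"yaw": 0},{"x": -0.5,"y": -12,"z": 0,"yaw": 0},{"x": -0.7,"y": -17,"z": 0,"yaw": 0},{"x": -0.9,"y": -22,"z": 0,"yaw": 0},{"x": -1.1,"y": -27,"z": 0,"yaw": 0},{"x": -1.2,"y": -30,"z": 0,"yaw": 0},{"x": -1.3,"y": -32,"z": 0,"yaw": 0},{"x": -1.4,"y": -34,"z": 0,"yaw": 0}]}}

```text
clock: 6.48
ee_pos: [558.8, 111.1, 128.4]
tool_rot: [0.02, 1.0, 0.0, 0.0]
ft_force: [0.3, 2.9, 0.3]
opening: -0.002
```

```bash
python3 - <<'E'
from h import *
b=bot.get_image("top")
save(b,"t7",(320,150,480,240),5)
print(bot.state()["ft_force"],bot.state()["ee_pos"])
E
```

```text
[0.47565527 2.71043495 1.01381227] [558.71723148 110.79446174 128.35519153]
```

View pics/t7.png

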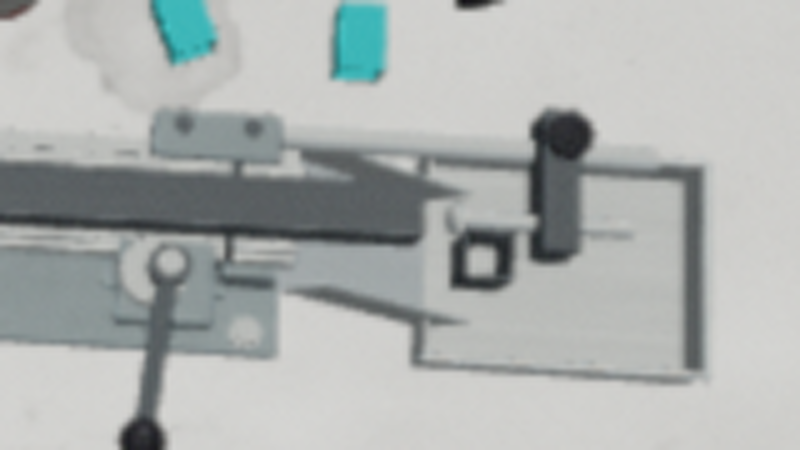

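{"fn": "servo_tool", "kwargs": {"deltas": [{"x": 0,"y": -1,"z": 0,"yaw": 0},{"x": -0.1,"y": -2,"z": 0,"yaw": 0},{"x": -0.1,"y": -3,"z": 0,"yaw": 0},{"x": -0.2,"y": -4,"z": 0,"yaw": 0},{"x": -0.2,"y": -4.5,"z": 0,"yaw": 0},{"x": -0.2,"y": -5,"z": 0,"yaw": 0}]}}

```text
clock: 7.03
ee_pos: [558.5, 106.4, 128.3]
tool_rot: [0.02, 1.0, 0.0, 0.0]
ft_force: [-0.1, 1.6, 0.6]
opening: 0.001
```

{"fn": "servo_tool", "kwargs": {"deltas": [{"x": 0,"y": -0.5,"z": 0,"yaw": 0},{"x": 0,"y": -1,"z": 0,"yaw": 0}]}}

```text
clock: 7.2
ee_pos: [558.5, 105.5, 128.3]
tool_rot: [0.02, 1.0, 0.0, 0.0]
ft_force: [0.4, 1.9, 1.1]
opening: 0.001
```

{"fn": "servo_tool", "kwargs": {"deltas": [{"x": 0,"y": -0.5,"z": 0,"yaw": 0},{"x": 0,"y": -1,"z": 0,"yaw": 0}]}}

```text
clock: 7.37
ee_pos: [558.5, 104.4, 128.3]
tool_rot: [0.02, 1.0, 0.0, 0.0]
ft_force: [0.1, 3.0, 0.6]
opening: -0.002
```

{"fn": "servo_tool", "kwargs": {"deltas": [{"x": 0,"y": -0.4,"z": 0,"yaw": 0},{"x": 0,"y": -0.8,"z": 0,"yaw": 0}]}}

```text
clock: 7.53
ee_pos: [558.5, 103.6, 128.3]
tool_rot: [0.02, 1.0, 0.0, 0.0]
ft_force: [0.7, 3.6, 1.2]
opening: 0.001
```

{"fn": "servo_tool", "kwargs": {"deltas": [{"x": 0,"y": -0.4,"z": 0,"yaw": 0},{"x": 0,"y": -0.8,"z": 0,"yaw": 0}]}}

```text
clock: 7.7
ee_pos: [558.5, 102.8, 128.3]
tool_rot: [0.02, 1.0, 0.0, 0.0]
ft_force: [-0.0, 3.6, 1.6]
opening: -0.0
```

{"fn": "servo_tool", "kwargs": {"deltas": [{"x": 0,"y": -0.4,"z": 0,"yaw": 0}]}}

```text
clock: 7.78
ee_pos: [558.5, 102.3, 128.3]
tool_rot: [0.02, 1.0, 0.0, 0.0]
ft_force: [0.4, 3.0, 2.1]
opening: 0.001
```

{"fn": "servo_tool", "kwargs": {"deltas": [{"x": 0,"y": -0.4,"z": 0,"yaw": 0}]}}

```text
clock: 7.87
ee_pos: [558.5, 101.9, 128.3]
tool_rot: [0.02, 1.0, 0.0, 0.0]
ft_force: [0.3, 3.3, 1.0]
opening: -0.003
```

{"fn": "servo_tool", "kwargs": {"deltas": [{"x": 0,"y": -0.4,"z": 0,"yaw": 0}]}}

```text
clock: 7.95
ee_pos: [558.5, 101.6, 128.3]
tool_rot: [0.02, 1.0, 0.0, 0.0]
ft_force: [-0.0, 2.8, 1.7]
opening: 0.0
```

{"fn": "servo_tool", "kwargs": {"deltas": [{"x": 0,"y": -0.4,"z": 0,"yaw": 0}]}}

```text
clock: 8.03
ee_pos: [558.5, 101.1, 128.3]
tool_rot: [0.02, 1.0, 0.0, 0.0]
ft_force: [0.4, 3.5, 1.4]
opening: -0.0
```

{"fn": "servo_tool", "kwargs": {"deltas": [{"x": 0,"y": -0.4,"z": 0,"yaw": 0}]}}

```text
clock: 8.12
ee_pos: [558.5, 100.7, 128.3]
tool_rot: [0.02, 1.0, 0.0, 0.0]
ft_force: [0.4, 3.5, 2.3]
opening: -0.003
```

{"fn": "servo_tool", "kwargs": {"deltas": [{"x": 0,"y": -0.4,"z": 0,"yaw": 0}]}}

```text
clock: 8.2
ee_pos: [558.5, 100.3, 128.3]
tool_rot: [0.02, 1.0, 0.0, 0.0]
ft_force: [0.3, 3.6, 1.9]
opening: -0.005
```

```bash
python3 - <<'E'
from h import *
b=bot.get_image("top");a=bot.get_image("scene")
save(b,"t8",(390,170,450,215),12);save(a,"s8",(360,140,480,220),6)
print(bot.state()["ft_force"],bot.state()["ee_pos"])
E
```

```text
[0.26417983 2.19094304 1.92963043] [558.5145991  100.24334797 128.30773082]
```

View pics/t8.png

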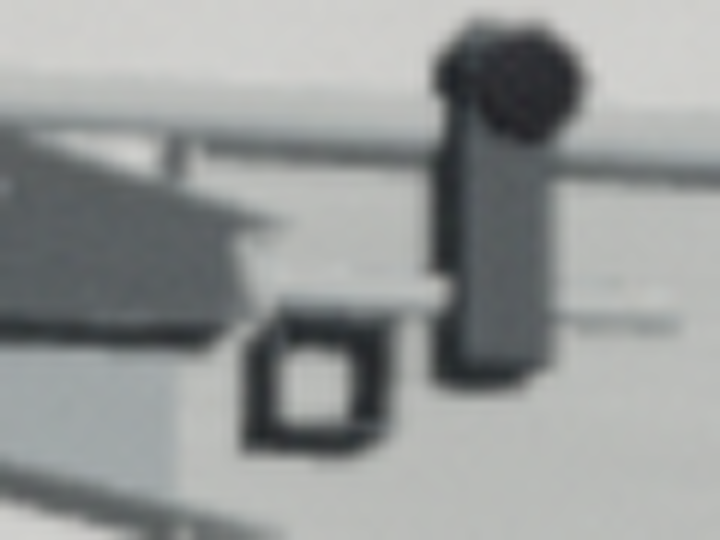

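View pics/s8.png

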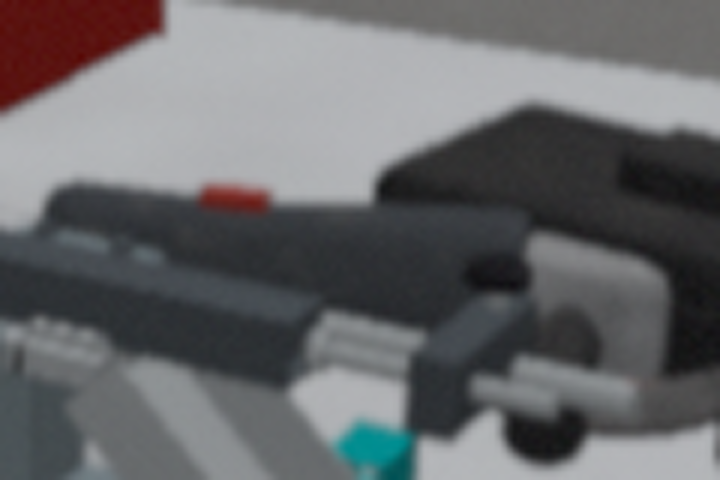

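{"fn": "servo_tool", "kwargs": {"deltas": [{"x": 0,"y": -0.3,"z": 0,"yaw": 0}]}}

```text
clock: 8.38
ee_pos: [558.5, 100.1, 128.3]
tool_rot: [0.02, 1.0, 0.0, 0.0]
ft_force: [0.3, 3.3, 1.8]
opening: 0.003
```

{"fn": "servo_tool", "kwargs": {"deltas": [{"x": 0,"y": -0.3,"z": 0,"yaw": 0}]}}

```text
clock: 8.47
ee_pos: [558.5, 99.8, 128.3]
tool_rot: [0.02, 1.0, 0.0, 0.0]
ft_force: [-1.2, 3.4, 2.5]
opening: -0.005
```

{"fn": "servo_tool", "kwargs": {"deltas": [{"x": 0,"y": -0.3,"z": 0,"yaw": 0}]}}

```text
clock: 8.55
ee_pos: [558.5, 99.5, 128.3]
tool_rot: [0.02, 1.0, 0.0, 0.0]
ft_force: [0.8, 2.6, 2.3]
opening: 0.0
```

{"fn": "servo_tool", "kwargs": {"deltas": [{"x": 0,"y": -0.3,"z": 0,"yaw": 0}]}}

```text
clock: 8.63
ee_pos: [558.5, 99.2, 128.3]
tool_rot: [0.02, 1.0, 0.0, 0.0]
ft_force: [0.8, 2.9, 1.4]
opening: 0.0
```

{"fn": "servo_tool", "kwargs": {"deltas": [{"x": 0,"y": -0.3,"z": 0,"yaw": 0}]}}

```text
clock: 8.72
ee_pos: [558.5, 98.9, 128.3]
tool_rot: [0.02, 1.0, 0.0, 0.0]
ft_force: [0.7, 3.0, 1.1]
opening: -0.004
```

{"fn": "servo_tool", "kwargs": {"deltas": [{"x": 0,"y": -0.3,"z": 0,"yaw": 0}]}}

```text
clock: 8.8
ee_pos: [558.5, 98.6, 128.3]
tool_rot: [0.02, 1.0, 0.0, 0.0]
ft_force: [0.1, 3.4, 2.5]
opening: -0.004
```

{"fn": "servo_tool", "kwargs": {"deltas": [{"x": 0,"y": -0.3,"z": 0,"yaw": 0}]}}

```text
clock: 8.88
ee_pos: [558.5, 98.3, 128.3]
tool_rot: [0.02, 1.0, 0.0, 0.0]
ft_force: [-0.4, 3.1, 1.2]
opening: 0.004
```

{"fn": "servo_tool", "kwargs": {"deltas": [{"x": 0,"y": -0.3,"z": 0,"yaw": 0}]}}

```text
clock: 8.97
ee_pos: [558.5, 98.0, 128.3]
tool_rot: [0.02, 1.0, 0.0, 0.0]
ft_force: [0.5, 3.6, 2.4]
opening: 0.005
```

{"fn": "servo_tool", "kwargs": {"deltas": [{"x": 0,"y": -0.3,"z": 0,"yaw": 0}]}}

```text
clock: 9.05
ee_pos: [558.5, 97.9, 128.3]
tool_rot: [0.02, 1.0, 0.0, 0.0]
ft_force: [-0.1, 4.1, 2.7]
opening: 0.003
```

{"fn": "servo_tool", "kwargs": {"deltas": [{"x": 0,"y": -0.3,"z": 0,"yaw": 0}]}}

```text
clock: 9.13
ee_pos: [558.5, 97.8, 128.3]
tool_rot: [0.02, 1.0, 0.0, 0.0]
ft_force: [0.4, 4.7, 1.8]
opening: -0.0
```

{"fn": "servo_tool", "kwargs": {"deltas": [{"x": 0,"y": -0.3,"z": 0,"yaw": 0}]}}

```text
clock: 9.22
ee_pos: [558.5, 97.8, 128.3]
tool_rot: [0.02, 1.0, 0.0, 0.0]
ft_force: [0.5, 6.2, 0.8]
opening: -0.002
```

{"fn": "servo_tool", "kwargs": {"deltas": [{"x": 0,"y": -0.4,"z": 0,"yaw": 0},{"x": 0,"y": -0.7,"z": 0,"yaw": 0},{"x": 0,"y": -0.7,"z": 0,"yaw": 0}]}}

```text
clock: 9.47
ee_pos: [558.5, 97.8, 128.3]
tool_rot: [0.02, 1.0, 0.001, 0.0]
ft_force: [0.0, 6.8, 1.8]
opening: -0.005
```

{"fn": "servo_tool", "kwargs": {"deltas": [{"x": 0,"y": -0.3,"z": 0,"yaw": 0},{"x": 0,"y": -0.3,"z": 0,"yaw": 0},{"x": 0,"y": -0.3,"z": 0,"yaw": 0}]}}

```text
clock: 9.72
ee_pos: [558.5, 97.7, 128.3]
tool_rot: [0.019, 1.0, 0.001, 0.0]
ft_force: [0.3, 7.7, 0.8]
opening: 0.002
```

{"fn": "servo_tool", "kwargs": {"deltas": [{"x": 0,"y": -0.5,"z": 0,"yaw": 0},{"x": 0,"y": -1.0,"z": 0,"yaw": 0},{"x": 0,"y": -1.0,"z": 0,"yaw": 0},{"x": 0,"y": -1.0,"z": 0,"yaw": 0}]}}

```text
clock: 10.05
ee_pos: [558.5, 97.6, 128.4]
tool_rot: [0.019, 1.0, 0.001, 0.0]
ft_force: [0.2, 8.6, 1.4]
opening: -0.001
```

```bash
python3 - <<'E'
from h import *
b=bot.get_image("top");a=bot.get_image("scene")
save(b,"t9",(320,150,480,240),5);save(a,"s9",(360,140,480,220),6)
print(bot.state()["ft_force"],bot.state()["ee_pos"])
E
```

```text
[1.0233797  8.55112372 1.77288149] [558.48539863  97.65393543 128.38260059]
```

View pics/t9.png

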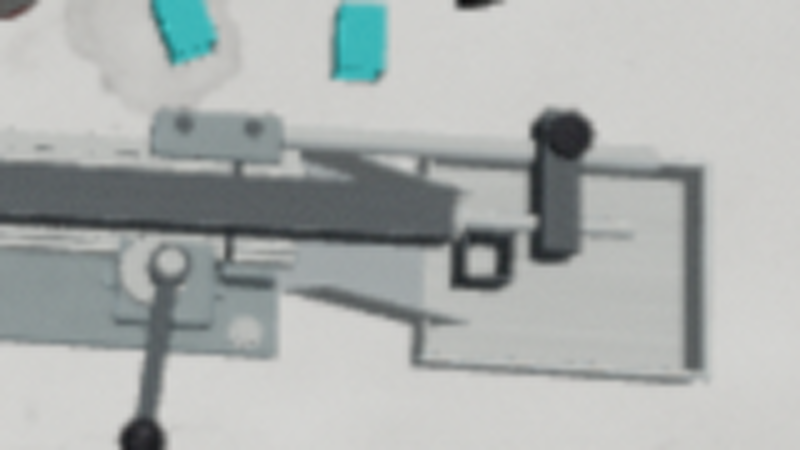

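View pics/s9.png

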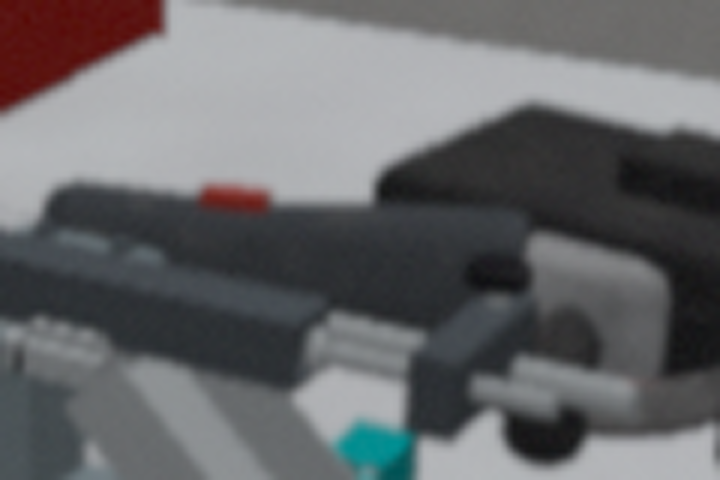

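{"fn": "servo_tool", "kwargs": {"deltas": [{"x": 0,"y": 5,"z": 0,"yaw": 0},{"x": 0,"y": 15,"z": 0,"yaw": 0},{"x": 0,"y": 25,"z": 5,"yaw": 0},{"x": 0,"y": 28,"z": 30,"yaw": 0},{"x": 0,"y": 28,"z": 60,"yaw": 0},{"x": -5,"y": 20,"z": 85,"yaw": 0},{"x": -18,"y": -5,"z": 92,"yaw": -1},{"x": -33,"y": -37,"z": 92,"yaw": -2},{"x": -48,"y": -70,"z": 92,"yaw": -3},{"x": -63,"y": -103,"z": 92,"yaw": -4},{"x": -78,"y": -136,"z": 92,"yaw": -5},{"x": -88,"y": -160,"z": 92,"yaw": -5},{"x": -93,"y": -175,"z": 92,"yaw": -5},{"x": -94,"y": -181,"z": 92,"yaw": -5},{"x": -94,"y": -181,"z": 92,"yaw": -5}]}}

```text
clock: 11.4
ee_pos: [464.4, -87.1, 220.6]
tool_rot: [0.065, 0.998, -0.0, 0.0]
ft_force: [0.5, 0.0, -0.5]
opening: -0.002
```

```bash
python3 - <<'E'
from h import *
b=bot.get_image("wrist")
save(b,"w10");a=bot.get_image("scene");save(a,"s10",(150,80,490,290),2.3)
s=bot.state();print(s["ft_force"],s["qpos"].round(2) if hasattr(s["qpos"],"round") else s["qpos"])
for n,im in(("w",b),("s",a)):
  for t in("cam_lever","lever_grip"):
    print(n,t,[(np.round(r["location"]).tolist(),round(r["p"],2),px(im,r["location"]).round().tolist()) for r in bot.place_of(t,im)][:2])
E
```

```text
[-0.11177928  0.89759044  0.65287308] [-0.14  0.2   0.28  2.07 -0.07  0.88  1.63]
w cam_lever [([521.0, -58.0, 103.0], 0.78, [[355.0, 258.0]]), ([377.0, 190.0, -0.0], 0.26, [[586.0, 43.0]])]
w lever_grip [([466.0, -50.0, 125.0], 0.96, [[364.0, 200.0]])]
s cam_lever [([521.0, -52.0, 103.0], 0.59, [[345.0, 193.0]])]
s lever_grip [([468.0, -50.0, 123.0], 0.57, [[330.0, 193.0]]), ([371.0, -164.0, -2.0], 0.48, [[355.0, 287.0]])]
```

View pics/w10.png

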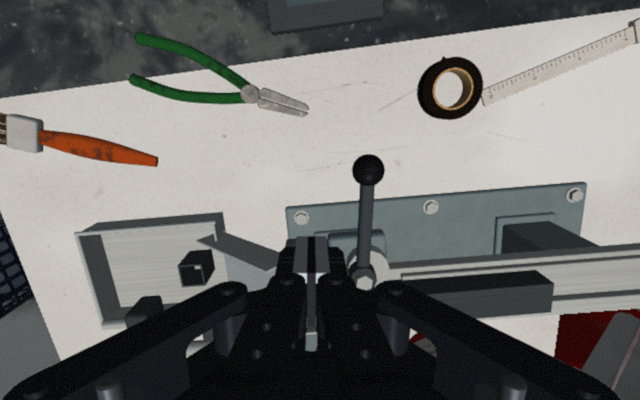

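View pics/s10.png

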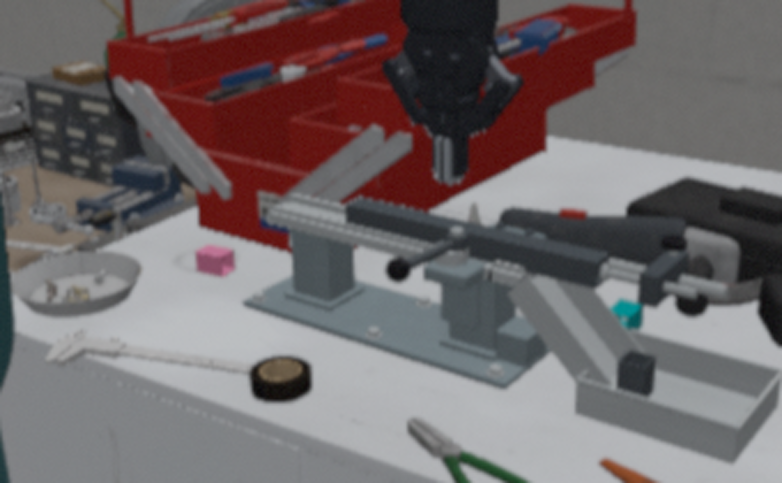

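{"fn": "servo_tool", "kwargs": {"deltas": [{"x": 0,"y": 0,"z": -25,"yaw": 0},{"x": 0,"y": 0,"z": -55,"yaw": 0},{"x": 0,"y": 0,"z": -80,"yaw": 0},{"x": 0,"y": 0,"z": -92,"yaw": 0},{"x": 0,"y": 0,"z": -96,"yaw": 0},{"x": 0,"y": 0,"z": -96,"yaw": 0}]}}

```text
clock: 12.2
ee_pos: [464.1, -85.4, 123.4]
tool_rot: [0.063, 0.998, -0.0, -0.001]
ft_force: [-0.8, 0.7, 1.1]
opening: -0.002
```

```bash
python3 - <<'E'
from h import *
a=bot.get_image("scene");save(a,"s11",(290,130,440,240),5)
s=bot.state();print(s["ft_force"],s["ee_pos"])
E
```

```text
[ 0.14001776  0.67117019 -0.1355636 ] [464.79311903 -85.59086348 124.30873664]
```

View pics/s11.png

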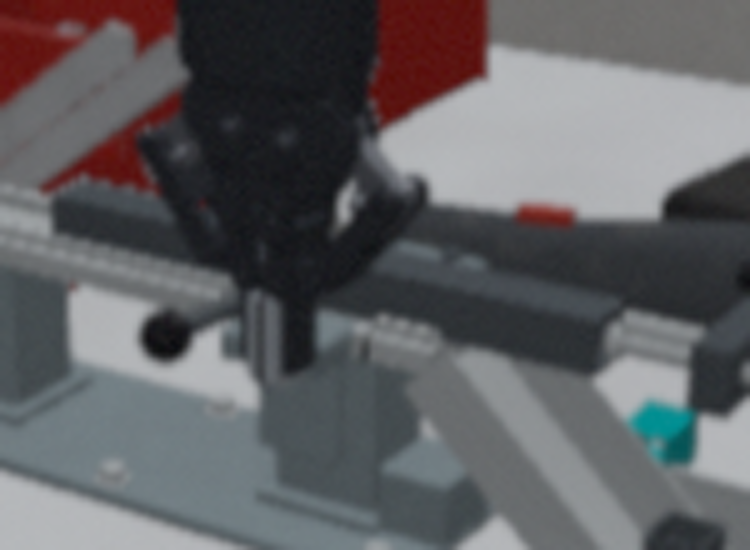

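{"fn": "servo_tool", "kwargs": {"deltas": [{"x": -1,"y": 6,"z": 0,"yaw": 0},{"x": -1.8,"y": 12,"z": 0,"yaw": 0},{"x": -1.8,"y": 15.8,"z": 0,"yaw": 0},{"x": -2.6,"y": 19.9,"z": 0,"yaw": -4},{"x": -3.2,"y": 25.1,"z": 0,"yaw": -9},{"x": -3.4,"y": 30.4,"z": 0,"yaw": -14},{"x": -3.1,"y": 35.7,"z": 0,"yaw": -19},{"x": -2.4,"y": 40.9,"z": 0,"yaw": -24},{"x": -1.2,"y": 46,"z": 0,"yaw": -29},{"x": 0.4,"y": 51,"z": 0,"yaw": -34},{"x": 2.6,"y": 55.9,"z": 0,"yaw": -39},{"x": 2.6,"y": 55.9,"z": 0,"yaw": -39}]}}

```text
clock: 13.25
ee_pos: [467.7, -28.9, 124.9]
tool_rot: [0.393, 0.919, 0.0, 0.001]
ft_force: [-0.2, -0.1, 0.6]
opening: -0.004
```

```bash
python3 - <<'E'
from h import *
b=bot.get_image("wrist");save(b,"w12");a=bot.get_image("scene");save(a,"s12",(290,130,440,240),5)
s=bot.state();print(s["ft_force"],s["ee_pos"])
for n,im in(("w",b),("s",a)):
  for t in("cam_lever","lever_grip"):
    print(n,t,[(np.round(r["location"]).tolist(),round(r["p"],2)) for r in bot.place_of(t,im)][:2])
E
```

```text
[-0.4759936  -0.4435805   0.10374781] [467.30378623 -29.39480704 124.67294126]
w cam_lever [([547.0, 77.0, 106.0], 0.58)]
w lever_grip [([484.0, -19.0, 124.0], 0.96), ([368.0, -170.0, -1.0], 0.61)]
s cam_lever [([557.0, -115.0, 0.0], 0.65), ([525.0, -52.0, 104.0], 0.58)]
s lever_grip [([481.0, -19.0, 121.0], 0.85)]
```

View pics/w12.png

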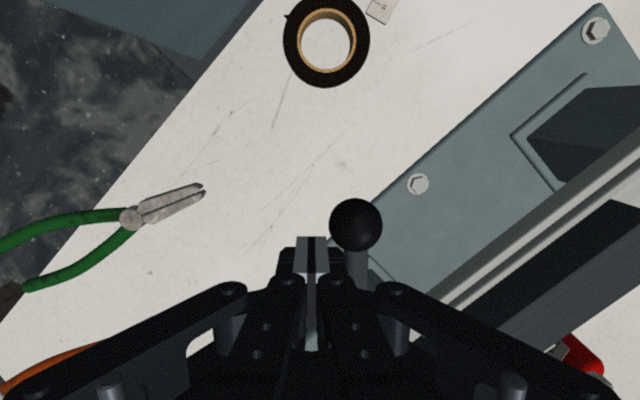

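View pics/s12.png

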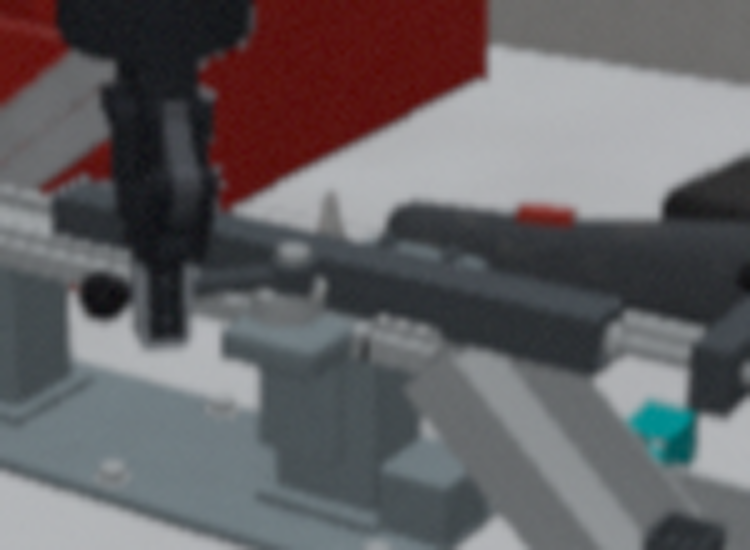

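{"fn": "servo_tool", "kwargs": {"deltas": [{"x": 1,"y": 1.8,"z": 0,"yaw": -2},{"x": 2.5,"y": 4.6,"z": 0,"yaw": -5},{"x": 3.8,"y": 6.8,"z": 0,"yaw": -7.5},{"x": 5.3,"y": 9,"z": 0,"yaw": -10},{"x": 6.6,"y": 10.7,"z": 0,"yaw": -12}]}}

```text
clock: 13.97
ee_pos: [473.0, -19.8, 124.2]
tool_rot: [0.488, 0.873, -0.0, -0.001]
ft_force: [-1.7, -0.4, 2.0]
opening: -0.003
```

{"fn": "servo_tool", "kwargs": {"deltas": [{"x": 1,"y": 1.3,"z": 0,"yaw": -1.5},{"x": 2,"y": 2.5,"z": 0,"yaw": -3}]}}

```text
clock: 14.13
ee_pos: [475.1, -17.2, 124.2]
tool_rot: [0.51, 0.86, -0.0, -0.001]
ft_force: [-3.0, -0.2, 1.5]
opening: 0.003
```

{"fn": "servo_tool", "kwargs": {"deltas": [{"x": 0.7,"y": 0.8,"z": 0,"yaw": -1},{"x": 1.4,"y": 1.5,"z": 0,"yaw": -2}]}}

```text
clock: 14.3
ee_pos: [476.7, -15.4, 124.2]
tool_rot: [0.525, 0.851, -0.0, -0.0]
ft_force: [-2.8, -0.9, 0.4]
opening: 0.002
```

{"fn": "servo_tool", "kwargs": {"deltas": [{"x": 0.7,"y": 0.7,"z": 0,"yaw": -1},{"x": 1.5,"y": 1.4,"z": 0,"yaw": -2}]}}

```text
clock: 14.47
ee_pos: [478.3, -13.8, 124.2]
tool_rot: [0.54, 0.842, -0.0, -0.0]
ft_force: [-4.2, -1.1, 2.1]
opening: -0.003
```

{"fn": "servo_tool", "kwargs": {"deltas": [{"x": 0.8,"y": 0.7,"z": 0,"yaw": -1},{"x": 1.5,"y": 1.4,"z": 0,"yaw": -2}]}}

```text
clock: 14.63
ee_pos: [479.8, -12.2, 124.1]
tool_rot: [0.555, 0.832, -0.0, -0.0]
ft_force: [-3.8, 0.6, 2.7]
opening: -0.001
```

{"fn": "servo_tool", "kwargs": {"deltas": [{"x": 0.8,"y": 0.7,"z": 0,"yaw": -1},{"x": 1.6,"y": 1.4,"z": 0,"yaw": -2}]}}

```text
clock: 14.8
ee_pos: [481.3, -10.9, 124.1]
tool_rot: [0.569, 0.822, -0.0, -0.001]
ft_force: [-5.1, 0.6, 2.3]
opening: 0.0
```

{"fn": "servo_tool", "kwargs": {"deltas": [{"x": 0.8,"y": 0.6,"z": 0,"yaw": -1},{"x": 1.6,"y": 1.3,"z": 0,"yaw": -2}]}}

```text
clock: 14.97
ee_pos: [482.4, -9.6, 124.0]
tool_rot: [0.583, 0.812, -0.001, -0.001]
ft_force: [-6.8, -0.3, 3.7]
opening: 0.007
```

{"fn": "servo_tool", "kwargs": {"deltas": [{"x": 0.8,"y": 0.6,"z": 0,"yaw": -1},{"x": 0.8,"y": 0.6,"z": 0,"yaw": -1}]}}

```text
clock: 15.13
ee_pos: [483.0, -9.1, 124.0]
tool_rot: [0.59, 0.807, -0.001, -0.001]
ft_force: [-5.5, -0.2, 2.8]
opening: -0.003
```

```bash
python3 - <<'E'
from h import *
b=bot.get_image("top");save(b,"t13",(320,150,480,240),5);a=bot.get_image("scene");save(a,"s13",(290,130,440,240),5)
s=bot.state();print(s["ft_force"],s["ee_pos"],s["clock"])
for t in("cam_lever","lever_grip"):
    print(t,[(np.round(r["location"]).tolist(),round(r["p"],2)) for r in bot.place_of(t,a)][:2])
E
```

```text
[-7.11333702  0.18721324  1.76128335] [483.01591046  -9.11267933 124.00443313] 15.2333
cam_lever [([520.0, -52.0, 102.0], 0.74)]
lever_grip [([500.0, -4.0, 121.0], 0.9)]
```

View pics/t13.png

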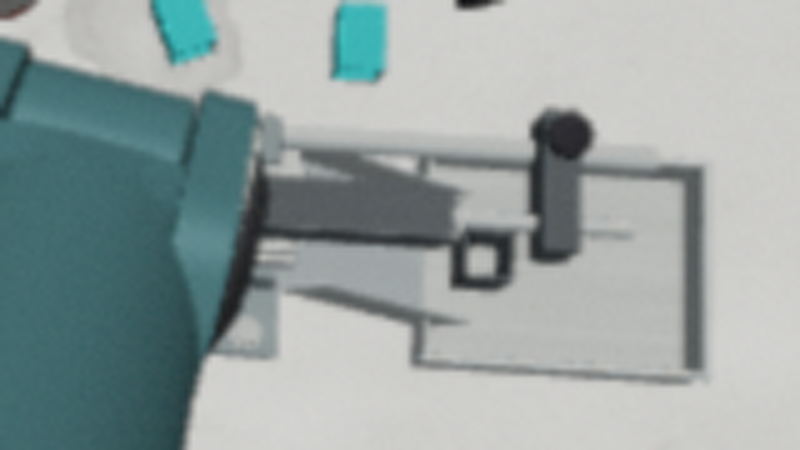

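View pics/s13.png

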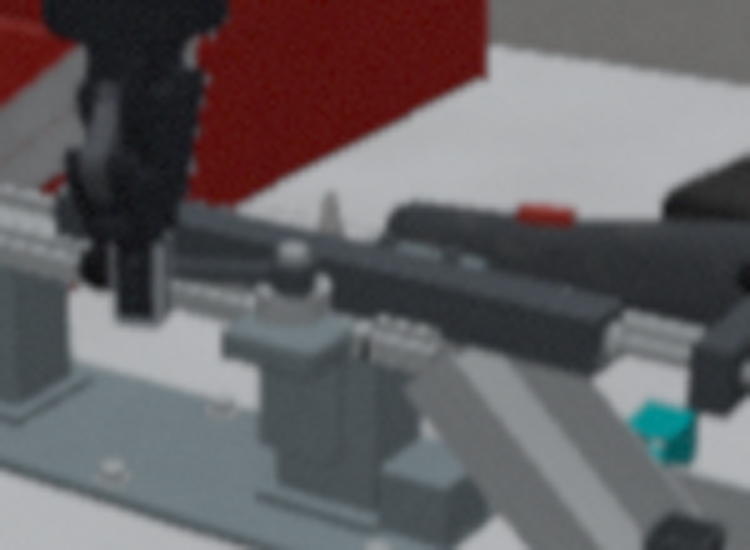

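{"fn": "servo_tool", "kwargs": {"deltas": [{"x": 0.8,"y": 0.6,"z": 0,"yaw": -1},{"x": 1.2,"y": 0.9,"z": 0,"yaw": -1.5}]}}

```text
clock: 15.5
ee_pos: [483.7, -8.3, 123.9]
tool_rot: [0.601, 0.799, -0.001, -0.002]
ft_force: [-7.3, 0.7, 4.8]
opening: -0.003
```

{"fn": "servo_tool", "kwargs": {"deltas": [{"x": 0.6,"y": 0.5,"z": 0,"yaw": -0.7},{"x": 0.6,"y": 0.5,"z": 0,"yaw": -0.7}]}}

```text
clock: 15.67
ee_pos: [484.1, -7.9, 123.9]
tool_rot: [0.606, 0.796, -0.001, -0.002]
ft_force: [-7.8, -0.8, 4.5]
opening: -0.002
```

{"fn": "servo_tool", "kwargs": {"deltas": [{"x": 0.8,"y": 0.6,"z": 0,"yaw": -0.8},{"x": 1,"y": 0.8,"z": 0,"yaw": -1},{"x": 1,"y": 0.8,"z": 0,"yaw": -1}]}}

```text
clock: 15.92
ee_pos: [485.0, -7.2, 123.9]
tool_rot: [0.613, 0.79, -0.001, -0.002]
ft_force: [-8.6, 0.0, 5.5]
opening: -0.002
```

{"fn": "servo_tool", "kwargs": {"deltas": [{"x": -1,"y": -0.8,"z": 0,"yaw": 0},{"x": -4,"y": -1.5,"z": 0,"yaw": 0},{"x": -9,"y": -3,"z": 0,"yaw": 0},{"x": -15,"y": -5,"z": 0,"yaw": 0},{"x": -20,"y": -6,"z": 20,"yaw": 0},{"x": -20,"y": -6,"z": 50,"yaw": 0},{"x": -25,"y": 10,"z": 85,"yaw": 0},{"x": -35,"y": 40,"z": 110,"yaw": 0},{"x": -40,"y": 75,"z": 120,"yaw": 0},{"x": -40,"y": 110,"z": 120,"yaw": 0},{"x": -40,"y": 145,"z": 120,"yaw": 0},{"x": -40,"y": 180,"z": 120,"yaw": 0},{"x": -40,"y": 215,"z": 120,"yaw": 0},{"x": -40,"y": 250,"z": 120,"yaw": 0},{"x": -40,"y": 270,"z": 120,"yaw": 0},{"x": -40,"y": 275,"z": 120,"yaw": 0}]}}

```text
clock: 17.25
ee_pos: [446.3, 272.4, 244.3]
tool_rot: [0.61, 0.792, 0.001, -0.0]
ft_force: [1.4, 0.5, -0.2]
opening: -0.004
```

```bash
python3 - <<'E'
from h import *
b=bot.get_image("top");save(b,"t14",(225,145,475,255),3.2);a=bot.get_image("scene");save(a,"s14",(150,80,490,290),2.3)
save(b,"t14b",(390,170,450,215),12)
s=bot.state();print(s["ft_force"],s["ee_pos"],s["clock"])
for t in("cam_lever","lever_grip","crop_center","caliper","pliers","stop_block"):
    print(t,[(np.round(r["location"]).tolist(),round(r["p"],2)) for r in bot.place_of(t,b)][:3])
E
```

```text
[ 0.16215127 -0.60107548 -0.19081944] [446.81225644 268.54852291 244.17028102] 17.35
cam_lever [([521.0, -56.0, 100.0], 0.53)]
lever_grip [([504.0, 0.0, 123.0], 0.8)]
crop_center [([669.0, -169.0, 13.0], 0.7), ([551.0, -222.0, 16.0], 0.5), ([569.0, 287.0, 13.0], 0.5)]
caliper [([373.0, 189.0, -3.0], 0.93), ([548.0, -260.0, 4.0], 0.66), ([503.0, -0.0, 125.0], 0.37)]
pliers [([370.0, -161.0, 1.0], 0.89)]
stop_block [([551.0, -234.0, 114.0], 0.59)]
```

View pics/t14.png

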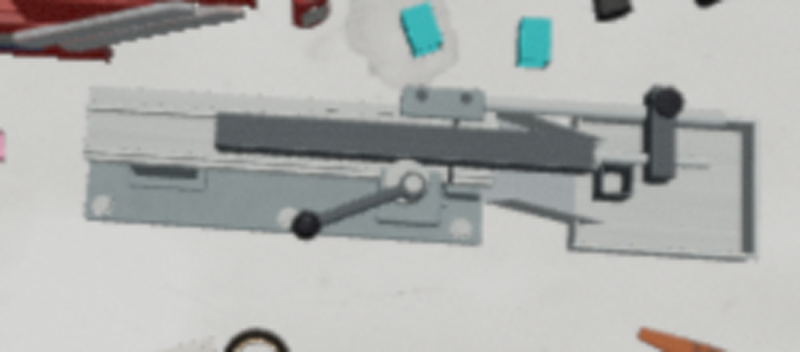

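View pics/s14.png

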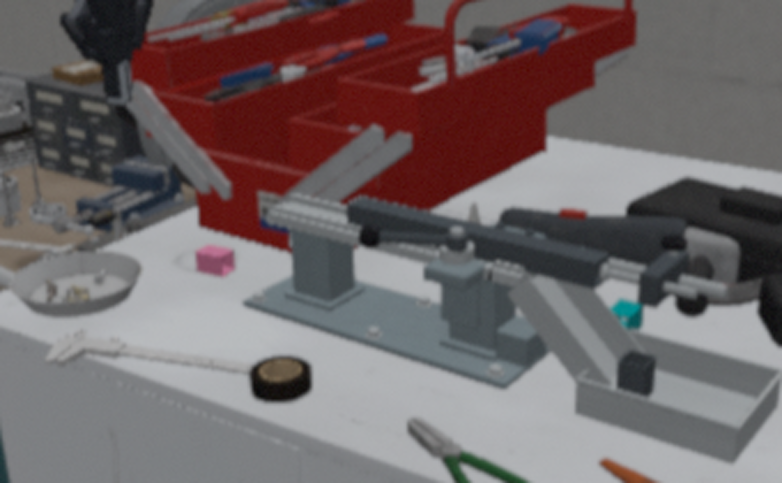

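View pics/t14b.png

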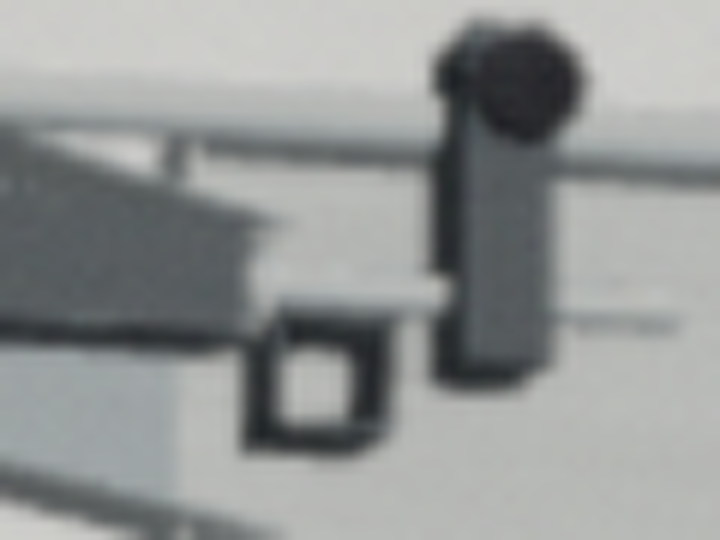

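```bash
python3 - <<'E'
from h import *
b=bot.get_image("top"); g=cv2.cvtColor(b["color"],cv2.COLOR_RGB2GRAY).astype(float)
# far tube edge: strongest bright->dark step scanning rows near line; base-plate near edge similarly
def edge(u,v0,v1,sgn):
    d=sgn*np.diff(g[v0:v1,u]); i=int(np.argmax(d))
    if 0<i<len(d)-1:
        o=(d[i-1]-d[i+1])/(2*(d[i-1]-2*d[i]+d[i+1]))
    else:o=0
    return v0+i+0.5+o
def fit(us,v,z,sgn):
    L=[]
    for u in us:
        c=int(v(u)); L.append(w(b,u,edge(u,c-5,c+6,sgn),z)[:2])
    L=np.array(L); p=np.polyfit(L[:,1],L[:,0],1); r=L[:,0]-np.polyval(p,L[:,1])
    k=abs(r)<1.5; p=np.polyfit(L[k,1],L[k,0],1); return p,k.sum(),r[k].std()
ln=lambda a,c:(lambda u: 145+(a[1]+(c[1]-a[1])*((u-225)*3.2-a[0])/(c[0]-a[0]))/3.2)
print("base near edge",fit(range(255,372),ln((85,218),(480,243)),8,1))
print("tube far edge ",fit(range(295,348),ln((217,113),(400,124)),125,-1))
print("tube near side bottom",fit(range(380,406),ln((500,167),(597,172)),112,1))
E
```

```text
base near edge (array([4.26714909e-02, 5.02781779e+02]), np.int64(112), np.float64(0.3990563445986252))
tube far edge  (array([4.17512279e-02, 5.70745850e+02]), np.int64(53), np.float64(0.18223222866854205))
tube near side bottom (array([4.31006308e-02, 5.44349136e+02]), np.int64(26), np.float64(0.24764001573197247))
```

Tube is parallel with the jig to about 0.001 rad, the stop has not moved, the arm is clear and the cropped end is in the tray. Handing in.

```bash
python3 -c "
from cell import bot
print(bot.hand_in(), bot.state()['clock'])"
```

```text
the job is handed in; nothing more can be done
the job is handed in; nothing more can be done
```

I fed the tube from behind with closed fingers, clamped it with the cam lever, and handed the job in at about 17.4 s. No verdict is reported, so what follows is from my own last checks.

- **Cropped end:** it dropped down the chute and stands in the scrap tray, at about y = -104 mm in the jig frame and about 17 mm high. The gripper worked only at the tube's rear end and the lever, well away from it.
- **Butting on the stop:** contact showed when the tube stopped advancing and the push force rose from about 3 N to 8.6 N. That leaves about 5 N on the stop, well under its 24 N slip limit.
- **Stop:** the block sits at the same pixels before and after, so no slip shows.
- **Clamping:** I pushed the lever to about 71 degrees clockwise of jig -x, with about 8.6 N at the grip at the end. It stayed there after release.
- **Alignment:** the tube's edges lie within about 0.001 rad of the jig's edge, and its front still appears to touch the screw in the picture.
- **Caliper and pliers:** both are where they were to within about 4 mm, which is the accuracy of the recognition.

I did not measure two things directly. The cam's clamping force is inferred from how stiff the lever became, and the contact with the fence from the tube being parallel and the lever biting. No check failed or disagreed.

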